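# Hang the dipper in the notch of the rinse tank's rim

## Task

Pick up the small steel dipper with the red grip and, keeping it upright, hook it over the blue rail on the near rim of the empty rinse tank, cup inside the tank, and leave it hanging there with its hook dropped fully home in the rail's notch. The notch is best found by feel, sliding lightly along the rail: never press, knock or drop the dipper or the gripper hard on the tank. Leave the beaker, the tin and the tape roll as they stand.

Things in the scene. Friction and masses are not known exactly. Their poses are not given: they have to be found in the camera images.
- dipper: Loose steel dipper, 0.10 to 0.18 kg, standing upright on its cup. Origin: centre of the cup's underside; z up; x points from the hook to the cup. Hung, its x and y are parallel to the tank's. Cup 48 mm across, 40 mm high. A flat strap 14 mm wide (y), 3 mm thick (x), rises from the cup at x = -24 mm to the hook at its top, 92 mm up.
- grip (a point): Centre of the dipper's red plastic grip block, 127 mm above the cup's underside, straight above the hook (dipper x = -32, y = 0). Block 24 mm along the dipper's x, 16 mm along its y, 42 mm high (z 106 to 148); pinch it from above across its y. Below it a thin stem, then the hook.
- crown (a point): Middle of the underside of the hook's crown (dipper x = -32, y = 0, z = 88 mm), the face that rides on the rail. The hook is an upside-down U, 14 mm wide along y, inner gap 13 mm along x; crown 4 mm thick; the cup's strap is one leg, a lip 29 mm deep on the side away from the cup the other.
- tank: Heavy fixed stainless tank, empty, open on top: 160 mm along x, 260 mm along y, walls 4 mm thick, 100 mm high, inner floor 4 mm up. Origin: centre of the underside, z up. Its -x wall (the near one, facing the robot; middle plane at x = -78 mm) carries the blue rail. The other rims are rolled, 8 mm round.
- rail_mid (a point): Point of the tank (not of the rail) above the middle of the near wall, at the height of the rail's top: tank x = -78, y = 0, z = 118 mm. The rail is a blue strip 180 mm long, 8 mm thick, over the wall, skirts down to 72 mm. It was pushed along the wall to an unknown place and holds firm there; up and down it gives on rubber buffers, 2 N per mm for 5 mm, then hard.
- search_left (a point): Point of the tank, 35 mm from rail_mid along the tank's +y, same height. The rail's one notch, at the middle of the rail's length, lies anywhere between search_left and search_right; no reading gives it. Notch: 18 mm wide, 10 mm deep, upper corners rounded by 4 mm; the hook has 2 mm of play each side in it.
- search_right (a point): Point of the tank, 35 mm from rail_mid along the tank's -y, same height. Riding on the rail, the crown's underside is 118 mm above the tank's underside; fully home in the notch it is at about 107 mm. The rail always reaches at least 20 mm beyond each search point, where the hook can be set on first.
- beaker: Bystander: clear glass beaker, 73 mm across, 95 mm high, origin under its centre; leave it.
- tin: Bystander: round metal moisture tin, 60 mm across, 26 mm high, origin under its centre; leave it.
- tape: Bystander: roll of tan tape lying flat, 108 mm across, 24 mm high, origin under its centre; leave it.

How it is judged:
By the outcome, as a careful person would: the job done as asked, in the order asked, and still so for the second after the job is handed in, with the robot touching nothing.
It also fails if it takes over 72 s, if anything falls off the work surface, if the arm or the gripper's body presses on something with over 40 N, if the wrist force passes 120 N, or if a joint passes its speed limit or range.

## Robot

A 6-joint arm with a two-finger parallel gripper is mounted at the origin on a cart in front of the work surface, level with it; the furniture and walls round the work are solid. World frame = base frame: x ahead of the robot, y to its left, z up, the work surface at z = 0. Lengths are in mm, angles in rad, forces in N, time in s.
With the tool pointing down it reaches from about 350 to 975 mm from the base axis. Payload 7.1 kg.
Tool frame: the origin (TCP) lies at the very end of the fingers, on their centre line; the grasp point (between the pads) lies 19 mm behind it; y points along the fingers, x is the direction in which the jaws open and shut, and the axes are right-handed (so a half turn about y gives the same grasp; the last joint's range is limited). The gripper opens to 88 mm and grips with 3 to 60 N. Pads are 20 mm wide; open, the fingers measure 115 mm over their backs; the gripper's body (75 mm by 178 mm) begins 61 mm behind the grasp point.
Start: joints at [1.313, 0.423, 1.63, -0, 1.089, -0.019], TCP at [147.804, 607.255, 222.675] pointing down, gripper open.
Joint ranges: [-3, 3], [-0.9, 2.11], [0.09, 2.58], [-1.31, 4.45], [0.11, 2.69], [-2.54, 2.54]. Speed limits (rad/s): [2.39, 2.39, 3.01, 3.14, 3.14, 3.14].

## Interface

Orientations are given as a rotation vector (axis times angle).
In Python, from workcell import ctrl gives the robot as it stands. The module is installed in compiled form; this text tells all that it offers.
- The arm moves only by the tool jog_arm, never from a script. Its argument "steps" is a list of rows, each an object with "turn": the turn, a rotation vector about the world's x, y, z scaled (see below), a list of three; "dp": the shift along the world's x, y, z scaled (see below), a list of three; "claw": the opening, from 0 (shut) to 1 (fully open). In form: [{"turn": [wx, wy, wz], "dp": [x, y, z], "claw": claw}, ...]. A call has 1 to 12 rows; each row is the pose to reach, as a shift and turn from the pose measured when the call began, turning the shorter way round; what a row does not reach only later rows make up. The controller multiplies each number of a shift by 80 mm and each number of a turn by pi rad. A row lasts 1/12 s, in which the tool goes at most 41.7 mm and 7.16 degrees, less where a joint would pass 70% of its speed; a pose out of reach is approached as far as the arm can. A call with a number of a shift or a turn outside -1 to 1 is refused whole. A call with a gripper value outside its range is refused whole. The fingers move at their own pace and stop on an object; the grip force is fixed at half the most. Time passes only in rows, so rows that repeat a pose let the fingers close. It gives the time, the measured TCP pose, the force and the opening at its end, in the units of the state.
- ctrl.get_obs(): the state, without advancing time (a new reading comes with each control period).
- ctrl.get_image(name): name is "scene" or "top"; returns a dict with "img" (480x640x3 uint8, red, green, blue), "range_z" (480x640 float32, mm along the optical axis (not along the pixel's ray), 0 where there is no reading), "fovy" (degrees; the focal length in pixels is half the picture's height over the tangent of half this angle, whatever the lens; pixels are square), "cx", "cy" (the principal point, pixels), "camera_from_world" (4x4, takes a point from world to camera coordinates). Camera axes: x right, y down, z forward; pixel columns grow to the right and rows downward; lengths in mm; the calibration is good to about 2 mm. A picture is of the moment at which its call begins.
- ctrl.close_job(): hands the job in, once; it reports no verdict.
The state is a dict: "t": time; "qpos": joint angles; "qvel": joint speeds; "joint_torque": joint torques, N m; "ee_pos": TCP position; "orientation": TCP orientation; "ft_force": force on the tool from outside, world axes, zero at the start; "moment": the same for the moment, N m; "width": finger opening in mm.
Only numpy, scipy, OpenCV 4.12 (cv2) and the standard library are available. Lean on these libraries where they do the work, as an engineer would, in place of code of your own. Each camera call takes 0.05 s, during which the arm holds its last target.

## Working session

There is one attempt and no reset: what is moved stays moved. The work goes in short steps, Python scripts to look and compute and a tool call to move; the robot and the scene stay as the last step left them, time stands still between calls to the robot, and variables do not carry over. Pictures are saved under pics/ and viewed, and the job is handed in when it is done.

Besides the shell and the picture viewer there is one more tool, called as a command line: name --argument value ..., lists and objects as JSON in quotes. jog_arm: Moves the arm, as the interface text tells. Its arguments: {"type":"object","properties":{"steps":{"type":"array","items":{"type":"object","properties":{"turn":{"type":"array","items":{"type":"number"}},"dp":{"type":"array","items":{"type":"number"}},"claw":{"type":"number"}}}}},"required":["steps"]}

```bash
mkdir -p pics
cat > h.py <<'E'
import numpy as np, cv2
from workcell import ctrl
def grab(n,save):
    d=ctrl.get_image(n); cv2.imwrite('pics/'+save+'.png',d['img'][:,:,::-1]); np.savez('pics/'+save+'.npz',**d); return d
def world(d):
    f=240/np.tan(np.radians(float(d['fovy']))/2); v,u=np.mgrid[0:480,0:640]; z=d['range_z']
    p=np.stack([(u-d['cx'])*z/f,(v-d['cy'])*z/f,z,np.ones_like(z)],-1)
    w=p@np.linalg.inv(d['camera_from_world']).T
    w=w[...,:3]; w[z==0]=np.nan; return w
E
python3 - <<'E'
from h import *
o=ctrl.get_obs(); print(o)
for n in('scene','top'):
    d=grab(n,n+'0'); print(n,d['fovy'],d['cx'],d['cy'],np.round(np.linalg.inv(d['camera_from_world']),3))
E
```

```text
{'t': 0.0, 'qpos': array([ 1.31304261e+00,  4.23796195e-01,  1.63071055e+00,  1.00746327e-05,
        1.08859161e+00, -1.90627728e-02]), 'qvel': array([ 0.00118298, -0.00029105, -0.00057341, -0.00144277, -0.00096547,
        0.00122087]), 'joint_torque': array([ 1.31157325e-03, -5.44615674e+01, -2.73674852e+01,  6.46082824e-02,
        2.26203469e-02, -1.43262837e-04]), 'ee_pos': array([147.63561957, 606.73090415, 221.92149662]), 'orientation': array([-1.31362633, -1.03070899,  1.03272403]), 'ft_force': array([-0.42346265,  0.40514824, -0.66110449]), 'moment': array([-0.04237075,  0.01888696,  0.0180377 ]), 'width': 88.11471437308813}
scene 43.972792115242434 306.46310623325365 246.51362897055293 [[-7.380000e-01 -3.670000e-01  5.660000e-01 -3.671160e+02]
 [-6.750000e-01  3.930000e-01 -6.250000e-01  1.144178e+03]
 [ 7.000000e-03 -8.430000e-01 -5.370000e-01  8.952250e+02]
 [ 0.000000e+00  0.000000e+00  0.000000e+00  1.000000e+00]]
top 47.722755746856876 312.00530914777545 230.33461068295918 [[-6.000000e-03 -9.970000e-01  7.600000e-02  4.257010e+02]
 [-1.000000e+00  7.000000e-03  5.000000e-03  1.997070e+02]
 [-5.000000e-03 -7.600000e-02 -9.970000e-01  1.158962e+03]
 [ 0.000000e+00  0.000000e+00  0.000000e+00  1.000000e+00]]
```

View pics/scene0.png

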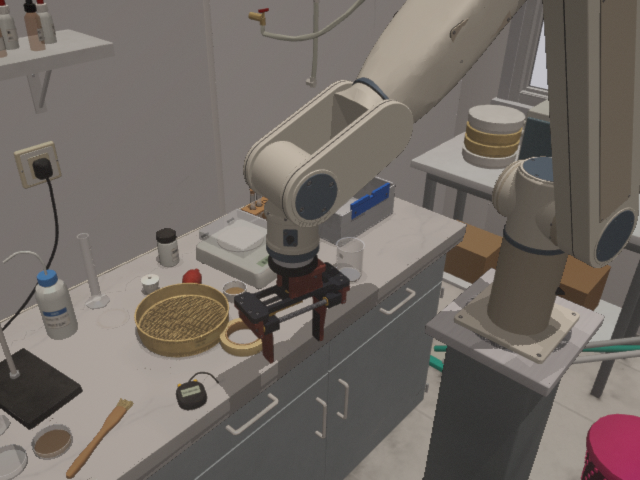

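View pics/top0.png

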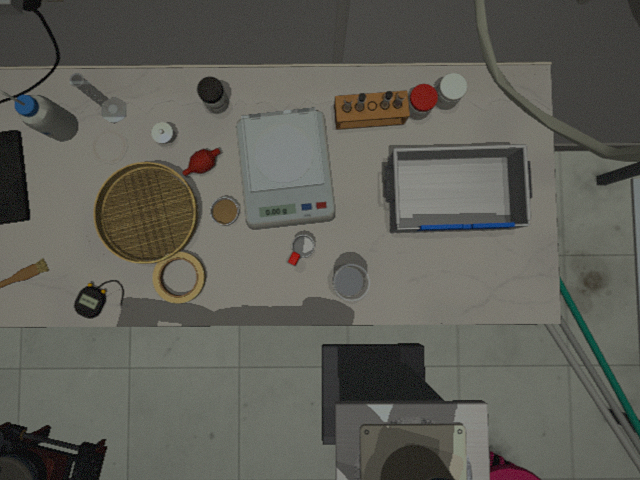

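The top view shows the dipper with its red grip at about (294,258) and cup at (304,243). The tank spans (385-530, 145-232), with the blue rail along (418-515, 227). The beaker is at (350,282), the tape at (180,277) and the tin at (225,210).

```bash
cat > m.py <<'E'
from h import *
d=dict(np.load('pics/top0.npz')); w=world(d); im=d['img'].astype(int)
v,u=np.mgrid[0:480,0:640]
R,G,B=im[...,0],im[...,1],im[...,2]
box=lambda a,b,c,e:(u>=a)&(u<b)&(v>=c)&(v<e)
m=box(280,310,245,270)&(R>130)&(G<80)
print('red',m.sum()); P=w[m]; print(np.nanmedian(P,0),np.nanmin(P,0),np.nanmax(P,0))
t=m&(w[...,2]>140); q=np.argwhere(t)[:,::-1].astype(np.float32); print('top rect',cv2.minAreaRect(q),w[t].mean(0), cv2.minAreaRect(w[t][:,:2].astype(np.float32)))
m=box(280,330,225,270)
for lo,hi in((30,60),(60,105),(105,155)):
    t=m&(w[...,2]>lo)&(w[...,2]<hi); print(lo,t.sum(),w[t].mean(0) if t.any() else 0, cv2.minEnclosingCircle(w[t][:,:2].astype(np.float32)))
m=box(400,530,215,240)&(B>120)&(R<80)
P=w[m]; print('blue',m.sum(),np.nanmin(P,0),np.nanmax(P,0))
t=m&(w[...,2]>112); P=w[t]; print(t.sum(),P.mean(0),P[:,2].std(),cv2.minAreaRect(P[:,:2].astype(np.float32)))
print(cv2.fitLine(P[:,:2].astype(np.float32),2,0,.01,.01).ravel())
m=box(375,545,135,240)&(w[...,2]>90)&(w[...,2]<125); P=w[m];print('tank',m.sum(),cv2.minAreaRect(P[:,:2].astype(np.float32)))
np.set_printoptions(linewidth=250,precision=0,suppress=True)
m=box(300,420,245,310)&(w[...,2]>30);P=w[m];print('beaker',P.mean(0),cv2.minEnclosingCircle(P[:,:2].astype(np.float32)))
for n,a in(('tank',(370,550,130,250)),('dip',(270,390,220,310))):
    c=d['img'][a[2]:a[3],a[0]:a[1],::-1]; cv2.imwrite(f'pics/{n}.png',cv2.resize(c,None,fx=4,fy=4,interpolation=2))
E
python3 m.py
```

```text
red 72
[451.58050843 240.11005954 148.48169053] [440.45503452 230.83132138 144.30680388] [460.92751368 247.62944772 152.81087267]
top rect ((293.3999938964844, 258.2000427246094), (6.260990142822266, 10.733125686645508), 26.56505012512207) [451.33115011 239.356598   148.40452947] ((451.2273254394531, 239.41049194335938), (11.898035049438477, 19.95320701599121), 63.10736846923828)
30 78 [486.75481886 227.24106667  38.84982152] ((493.6141052246094, 238.21192932128906), 43.99464416503906)
60 1 [439.60596161 237.49057939  65.58766448] ((439.60595703125, 237.49058532714844), 9.999999747378752e-05)
105 115 [451.2048988  237.73194156 146.33787163] ((451.0791931152344, 238.1187744140625), 12.505768775939941)
blue 289 [ 508.08687042 -185.05672498  103.41014805] [517.33058927  -6.88426371 121.55455381]
269 [512.73763381 -92.10173572 117.51818391] 1.7437169570048405 ((512.7608032226562, -95.94799041748047), (6.76714563369751, 178.19493103027344), 1.2599074840545654)
[ 2.389521e-02 -9.997145e-01  5.127376e+02 -9.210174e+01]
tank 1817 ((590.106201171875, -90.27272033691406), (164.9558563232422, 264.8005676269531), 1.2310733795166016)
beaker [407. 127.  81.] ((423.5234375, 161.9423828125), 74.66439056396484)
```

Run:
```python
from h import *
d=dict(np.load('pics/top0.npz')); w=world(d)
np.set_printoptions(linewidth=250,precision=0,suppress=True)
print(w[140:240:4,380:540:8,2])
```

```text
[[ -2.  -3.  -1.   2.   4.  -1.  -0.  -3.  -1.  -1.   1.   1.   2.   1.  -1.  -2.   0.  -0.  -1.   2.]
 [  3.  -2.  -2.   0.   2.   0.  -2.   1.   2.   1.  -2.  -0.   3.  -2.  -3.  -2.  -1.  -1. 100.   2.]
 [ -2.  -3. 102. 102. 104. 103. 105. 100. 102.  nan 104. 102. 105. 102. 100. 103. 101. 102. 103.   0.]
 [ -0.   0. 103.  84.  82.  80.  79.  80.  74.  73.  68.  66.  66.  64.  62.  58.  55.  58. 106.  -2.]
 [ -1.  -1. 103.  46.  46.  43.  42.  37.  37.  33.  26.  28.  22.  23.  20.  19.  15.  58. 105.   0.]
 [  0.   8. 104.   5.   6.   3.  -3.   7.   2.   2.   6.   2.   6.   4.   5.   2.  14.  55. 104.  -0.]
 [  1.   6. 103.   2.   3.   7.   4.   0.  -0.   6.   4.   5.   5.   5.   6.   2.   9.  56. 102.   3.]
 [  2.   5. 104.   5.   0.   4.   5.   6.  nan   1.   2.   6.   6.   4.   3.   6.   8.  53. 100.   2.]
 [ -2.   2. 103.   2.   4.   5.   6.   5.   5.  10.   1.   4.   6.   0.   3.   4.   6.  52. 100.   1.]
 [  2.   4. 107.   3.   5.   5.   4.  -0.   4.  -1.   5.   5.   5.   3.   5.   5.   6.  54.  93.   0.]
 [ -3.  73. 103.   3.   7.  -0.   2.   3.   7.   6.   7.   6.   1.   0
[... 775 characters left out ...]
   7.   1.   7.   1.   5.   6.   0.   6.   4.   3.   3.   3.   7.  42.  84.   3.]
 [ -0.   1. 103.   7.   2.   2.   7.  -2.   2.   6.   2.   5.   0.   5.   4.   7.   2.  39.  82.  -1.]
 [  1.   1.  98.   4.   5.   6.   6.   6.   0.   3.   4.   5.   3.   1.   7.   7.   6.  37.  79.  -0.]
 [ -2.   2.  83.   4.   4.   4.   4.   0.   6. 116. 117. 107. 117. 119. 115. 118. 117.  95.  96.  -2.]
 [  3.  -2.  75. 103. 102.  98. 119. 115. 119. 117. 109. 104.  98.  92.  84.  81.  45.  36.  -1.  -0.]
 [ nan  -2.  26.  12.   9.   4.  -1.  -0.   1.  -1.   0.   2.   0.  -2.  -1.  -1.  -0.  -1.   2.  -1.]
 [  0.  -2.   0.   1.   3.  -3.  -1.   2.   1.   2.  -3.  -0.   1.  -0.   1.  nan  -0.   1.  -1.  -1.]]
```

View pics/tank.png

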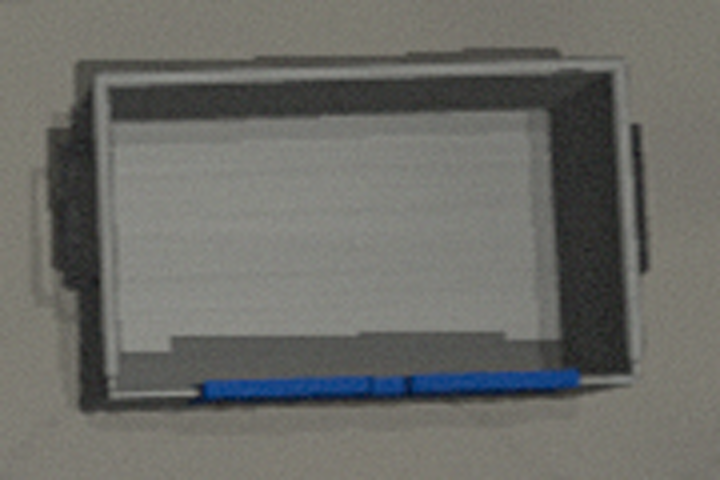

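View pics/dip.png

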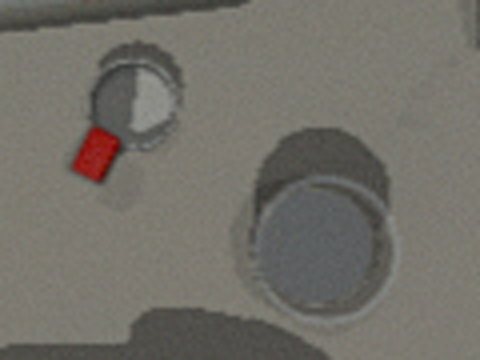

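Run:
```python
from h import *
d=dict(np.load('pics/top0.npz')); w=world(d)
np.set_printoptions(linewidth=250,precision=0,suppress=True)
print(w[228:270,284:320,2])
s=dict(np.load('pics/scene0.npz')); ws=world(s)
c=s['img'][150:300,250:420,::-1]; cv2.imwrite('pics/sc.png',cv2.resize(c,None,fx=4,fy=4))
P=np.array([451,239,148,1]);
for P in([451,239,148,1],[512,-92,118,1]):
  q=s['camera_from_world']@P; f=240/np.tan(np.radians(float(s['fovy']))/2); print(q[:2]/q[2]*f+[s['cx'],s['cy']])
```

```text
[[-3. -5.  2. ... -0. -1. -4.]
 [ 1.  2.  4. ... -1.  4. -1.]
 [-1.  5.  1. ...  5. -4. -1.]
 ...
 [-5. -2. -1. ... -2. -0.  3.]
 [ 2. -1. -3. ... -3.  1. -4.]
 [-0.  3.  0. ...  1.  5.  2.]]
[307. 236.]
[370. 193.]
```

```bash
cat >> h.py <<'E'
def ray(d,u,v,z):
    f=240/np.tan(np.radians(float(d['fovy']))/2); M=np.linalg.inv(d['camera_from_world'])
    r=M[:3,:3]@np.array([(u-d['cx'])/f,(v-d['cy'])/f,1]); o=M[:3,3]; return o+r*(z-o[2])/r[2]
E
python3 - <<'E'
from h import *
d=dict(np.load('pics/top0.npz'))
k=lambda u,v,o:((u-1.5)/4+o[0],(v-1.5)/4+o[1])
T=(370,130);D=(270,220)
for n,u,v,o,z in(('notchL',370,385,T,118),('notchR',411,385,T,118),('railL',203,390,T,118),('railR',580,378,T,118),('cup',136,104,D,40),('cuptop',136,61,D,40),('cupR',181,104,D,40),('cupL',91,104,D,40),('grip',96,155,D,148),('g1',70,168,D,148),('g2',98,183,D,148),('g3',122,145,D,148),('g4',97,127,D,148),('beak',323,250,D,95),('beakR',398,250,D,95),('tkNL',110,392,T,100),('tkNR',632,378,T,100),('tkFL',100,78,T,104),('tkFR',622,64,T,104)):
    print(n,ray(d,*k(u,v,o),z).round(1))
E
```

```text
notchL [511.9 -84.1 118. ]
notchR [ 511.8 -103.8  118. ]
railL [510.1  -3.8 118. ]
railR [ 514.6 -184.9  118. ]
cup [479.7 222.5  40. ]
cuptop [502.  222.3  40. ]
cupR [479.6 199.2  40. ]
cupL [479.9 245.7  40. ]
grip [450.9 239.  148. ]
g1 [444.9 251.1 148. ]
g2 [437.9 238.1 148. ]
g3 [455.5 226.9 148. ]
g4 [463.9 238.5 148. ]
beak [405.2 130.5  95. ]
beakR [404.9  93.9  95. ]
tkNL [510.9  38.1 100. ]
tkNR [ 516. -217.  100.]
tkFL [665.8  40.8 104. ]
tkFR [ 670.8 -216.2  104. ]
```

```bash
cat >> h.py <<'E'
from scipy.spatial.transform import Rotation as Ro
def st():
    o=ctrl.get_obs(); A=Ro.from_rotvec(o['orientation']).as_matrix()
    print('t',round(o['t'],2),'p',o['ee_pos'].round(1),'F',o['ft_force'].round(2),'M',o['moment'].round(2),'w',round(o['width'],1),'jawyaw',np.degrees(np.arctan2(A[1,0],A[0,0])).round(2),'axis',A[:,1].round(4)); return o,A
def plan(p,yaw,up=True):
    "jaw x yaw deg (closest of half turn), tool y down -> turn/pi, dp/80"
    o,A=st(); best=None
    for y in(yaw,yaw+180):
        c,s=np.cos(np.radians(y)),np.sin(np.radians(y)); X=np.array([c,s,0]);Y=np.array([0,0,-1.]);T=np.stack([X,Y,np.cross(X,Y)],1)
        r=Ro.from_matrix(T@A.T).as_rotvec()
        print('yaw',y,'turn',(r/np.pi).round(4),'deg',np.degrees(np.linalg.norm(r)).round(1),'dp',((np.array(p)-o['ee_pos'])/80).round(3))
E
python3 - <<'E'
from h import *
o,A=st();print(A.round(3)); plan([451,239,200],60)
E
```

```text
t 0.1 p [147.7 606.8 222. ] F [-0.53  0.38  0.11] M [-0.    0.   -0.03] w 87.8 jawyaw 76.32 axis [-4.0e-04 -1.3e-03 -1.0e+00]
[[ 0.237 -0.    -0.972]
 [ 0.972 -0.001  0.237]
 [-0.001 -1.     0.   ]]
t 0.1 p [147.7 606.8 222. ] F [-0.53  0.38  0.11] M [-0.    0.   -0.03] w 87.8 jawyaw 76.32 axis [-4.0e-04 -1.3e-03 -1.0e+00]
yaw 60 turn [ 0.0004 -0.0002 -0.0907] deg 16.3 dp [ 3.791 -4.597 -0.275]
yaw 240 turn [2.000e-04 6.000e-04 9.093e-01] deg 163.7 dp [ 3.791 -4.597 -0.275]
```

jog_arm --steps '[{"dp": [0.8, -1, 0], "turn": [0, 0, -0.045], "claw": 1}, {"dp": [0.8, -1, 0], "turn": [0, 0, -0.09], "claw": 1}, {"dp": [0.8, -1, 0], "turn": [0, 0, -0.09], "claw": 1}, {"dp": [0.8, -1, 0], "turn": [0, 0, -0.09], "claw": 1}]'

```text
t: 0.43
ee_pos: [213.3, 523.5, 221.5]
orientation: [-1.416, -0.812, 0.816]
ft_force: [0.2, 0.2, 1.0]
width: 88.0
```

jog_arm --steps '[{"dp": [0.8, -1, 0], "turn": [0, 0, 0], "claw": 1}, {"dp": [0.8, -1, 0], "turn": [0, 0, 0], "claw": 1}, {"dp": [0.8, -1, 0], "turn": [0, 0, 0], "claw": 1}, {"dp": [0.8, -1, 0], "turn": [0, 0, 0], "claw": 1}]'

```text
t: 0.77
ee_pos: [278.7, 441.1, 221.2]
orientation: [-1.418, -0.81, 0.816]
ft_force: [-0.1, -0.9, -0.2]
width: 87.8
```

jog_arm --steps '[{"dp": [0.8, -1, 0], "turn": [0, 0, 0], "claw": 1}, {"dp": [0.8, -1, 0], "turn": [0, 0, 0], "claw": 1}, {"dp": [0.8, -1, 0], "turn": [0, 0, 0], "claw": 1}, {"dp": [0.8, -1, 0], "turn": [0, 0, 0], "claw": 1}]'

```text
t: 1.1
ee_pos: [344.2, 359.7, 221.2]
orientation: [-1.419, -0.809, 0.814]
ft_force: [-0.9, -0.8, 0.1]
width: 87.6
```

jog_arm --steps '[{"dp": [0.8, -1, 0], "turn": [0, 0, 0], "claw": 1}, {"dp": [0.8, -1, 0], "turn": [0, 0, 0], "claw": 1}, {"dp": [0.8, -1, 0], "turn": [0, 0, 0], "claw": 1}, {"dp": [0.8, -1, 0], "turn": [0, 0, 0], "claw": 1}]'

```text
t: 1.43
ee_pos: [410.0, 279.0, 221.3]
orientation: [-1.419, -0.808, 0.812]
ft_force: [-0.8, 0.2, -0.7]
width: 87.9
```

```bash
python3 -c "
from h import *
plan([451,239,200],60)"
```

```text
t 1.43 p [410.  279.  221.3] F [-0.77  0.21 -0.69] M [-0.02 -0.02  0.01] w 87.9 jawyaw 59.57 axis [-1.0e-04 -5.3e-03 -1.0e+00]
yaw 60 turn [ 0.0017 -0.      0.0024] deg 0.5 dp [ 0.512 -0.5   -0.266]
yaw 240 turn [-0.     -0.0026 -0.9976] deg 179.6 dp [ 0.512 -0.5   -0.266]
```

jog_arm --steps '[{"dp": [0.51, -0.5, -0.2], "turn": [0.0017, 0, 0.0024], "claw": 1}, {"dp": [0.51, -0.5, -0.55], "turn": [0.0017, 0, 0.0024], "claw": 1}, {"dp": [0.51, -0.5, -0.55], "turn": [0.0017, 0, 0.0024], "claw": 1}, {"dp": [0.51, -0.5, -0.55], "turn": [0.0017, 0, 0.0024], "claw": 1}, {"dp": [0.51, -0.5, -0.55], "turn": [0.0017, 0, 0.0024], "claw": 1}]'

```text
t: 1.85
ee_pos: [450.3, 240.5, 177.5]
orientation: [-1.412, -0.816, 0.816]
ft_force: [-0.2, -0.0, -0.1]
width: 87.4
```

```bash
python3 -c "
from h import *
plan([451,239,109],60)
d=grab('top','top1');s=grab('scene','scene1')
a=d['img'][190:310,240:400,::-1];b=s['img'][150:300,230:390,::-1]
cv2.imwrite('pics/c1.png',np.vstack([cv2.resize(a,(400,300)),cv2.resize(b,(320,300))[:,:320].copy() if 0 else cv2.resize(b,(400,300))]))"
```

```text
t 1.85 p [450.3 240.5 177.5] F [-0.15 -0.05 -0.06] M [-0.01  0.06  0.03] w 87.4 jawyaw 60.04 axis [-6.e-04  4.e-04 -1.e+00]
yaw 60 turn [-0.0001 -0.0002 -0.0002] deg 0.1 dp [ 0.008 -0.019 -0.857]
yaw 240 turn [ 3.000e-04 -2.000e-04  9.998e-01] deg 180.0 dp [ 0.008 -0.019 -0.857]
```

View pics/c1.png

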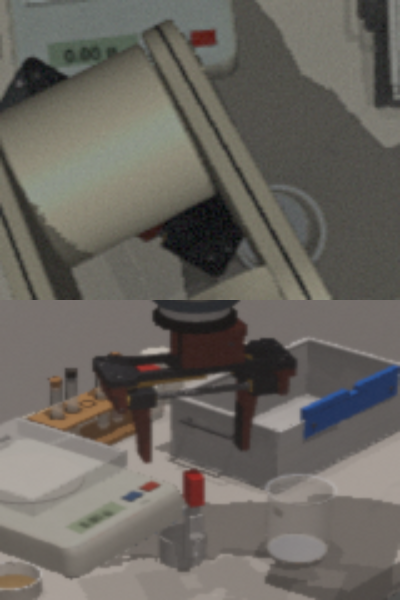

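The scene crop shows the red grip at about (194,488), centred below the two open fingers. The notch in the blue rail shows at about (352,398). I'll descend now.

jog_arm --steps '[{"dp": [0.008, -0.019, -0.2], "turn": [0, 0, 0], "claw": 1}, {"dp": [0.008, -0.019, -0.45], "turn": [0, 0, 0], "claw": 1}, {"dp": [0.008, -0.019, -0.65], "turn": [0, 0, 0], "claw": 1}, {"dp": [0.008, -0.019, -0.8], "turn": [0, 0, 0], "claw": 1}, {"dp": [0.008, -0.019, -0.845], "turn": [0, 0, 0], "claw": 1}, {"dp": [0.008, -0.019, -0.845], "turn": [0, 0, 0], "claw": 1}, {"dp": [0.008, -0.019, -0.845], "turn": [0, 0, 0], "claw": 1}]'

```text
t: 2.53
ee_pos: [451.7, 239.9, 111.7]
orientation: [-1.411, -0.82, 0.815]
ft_force: [0.9, 0.3, -0.9]
width: 87.7
```

jog_arm --steps '[{"dp": [0, 0, 0], "turn": [0, 0, 0], "claw": 0.5}, {"dp": [0, 0, 0], "turn": [0, 0, 0], "claw": 0.4}, {"dp": [0, 0, 0], "turn": [0, 0, 0], "claw": 0.3}, {"dp": [0, 0, 0], "turn": [0, 0, 0], "claw": 0.25}, {"dp": [0, 0, 0], "turn": [0, 0, 0], "claw": 0.2}, {"dp": [0, 0, 0], "turn": [0, 0, 0], "claw": 0.1}, {"dp": [0, 0, 0], "turn": [0, 0, 0], "claw": 0}, {"dp": [0, 0, 0], "turn": [0, 0, 0], "claw": 0}, {"dp": [0, 0, 0], "turn": [0, 0, 0], "claw": 0}, {"dp": [0, 0, 0], "turn": [0, 0, 0], "claw": 0}]'

```text
t: 3.37
ee_pos: [451.6, 239.9, 111.7]
orientation: [-1.411, -0.82, 0.815]
ft_force: [-0.6, -0.3, -0.3]
width: 24.8
```

```bash
python3 -c "
from h import *
plan([451,239,109],60)"
```

```text
t 3.37 p [451.6 239.9 111.7] F [-0.57 -0.34 -0.26] M [-0.04  0.03  0.03] w 24.8 jawyaw 60.13 axis [ 0.0023  0.0017 -1.    ]
yaw 60 turn [-0.0005  0.0007 -0.0007] deg 0.2 dp [-0.008 -0.012 -0.033]
yaw 240 turn [-1.200e-03 -9.000e-04  9.993e-01] deg 179.9 dp [-0.008 -0.012 -0.033]
```

jog_arm --steps '[{"dp": [0, 0, 0], "turn": [0, 0, 0], "claw": 0}, {"dp": [0, 0, 0], "turn": [0, 0, 0], "claw": 0}, {"dp": [0, 0, 0], "turn": [0, 0, 0], "claw": 0}, {"dp": [0, 0, 0], "turn": [0, 0, 0], "claw": 0}]'

```text
t: 3.7
ee_pos: [451.6, 239.9, 111.6]
orientation: [-1.411, -0.819, 0.815]
ft_force: [0.8, -0.4, -0.6]
width: 15.9
```

jog_arm --steps '[{"dp": [0, 0, 0], "turn": [0, 0, 0], "claw": 0}, {"dp": [0, 0, 0], "turn": [0, 0, 0], "claw": 0}, {"dp": [0, 0, 0], "turn": [0, 0, 0], "claw": 0}, {"dp": [0, 0, 0], "turn": [0, 0, 0], "claw": 0}]'

```text
t: 4.03
ee_pos: [451.6, 239.9, 111.6]
orientation: [-1.411, -0.82, 0.815]
ft_force: [0.4, 0.1, -0.8]
width: 15.7
```

Gripped at 15.7 mm, which matches the 16 mm block. Lifting.

jog_arm --steps '[{"dp": [0, 0, 0.05], "turn": [0, 0, 0], "claw": 0}, {"dp": [0, 0, 0.2], "turn": [0, 0, 0], "claw": 0}, {"dp": [0, 0, 0.45], "turn": [0, 0, 0], "claw": 0}, {"dp": [0, 0, 0.7], "turn": [0, 0, 0], "claw": 0}, {"dp": [0, 0, 0.95], "turn": [0, 0, 0], "claw": 0}, {"dp": [0, 0, 0.95], "turn": [0, 0, 0], "claw": 0}]'

```text
t: 4.53
ee_pos: [453.5, 240.9, 191.2]
orientation: [-1.412, -0.824, 0.81]
ft_force: [0.2, 0.1, 0.2]
width: 16.2
```

jog_arm --steps '[{"dp": [0, 0, 0.3], "turn": [0, 0, 0.02], "claw": 0}, {"dp": [0, 0, 0.6], "turn": [0, 0, 0.04], "claw": 0}, {"dp": [0, 0, 0.9], "turn": [0, 0, 0.07], "claw": 0}, {"dp": [0, 0, 0.95], "turn": [0, 0, 0.1], "claw": 0}, {"dp": [0, 0, 0.95], "turn": [0, 0, 0.13], "claw": 0}, {"dp": [0, 0, 0.95], "turn": [0, 0, 0.15], "claw": 0}, {"dp": [0, 0, 0.95], "turn": [0, 0, 0.17], "claw": 0}, {"dp": [0, 0, 0.95], "turn": [0, 0, 0.174], "claw": 0}, {"dp": [0, 0, 0.95], "turn": [0, 0, 0.174], "claw": 0}]'

```text
t: 5.28
ee_pos: [453.2, 240.7, 266.4]
orientation: [-1.195, -1.233, 1.22]
ft_force: [-0.1, 0.1, -1.4]
width: 15.8
```

```bash
python3 -c "
from h import *
plan([513,-68,262],91.3); grab('scene','scene2')"
```

```text
t 5.28 p [453.2 240.7 266.4] F [-0.1   0.15 -1.38] M [ 0.    0.08 -0.01] w 15.8 jawyaw 91.4 axis [ 0.0032  0.0072 -1.    ]
yaw 91.3 turn [-0.0023  0.001  -0.0006] deg 0.5 dp [ 0.748 -3.859 -0.055]
yaw 271.3 turn [-0.0016 -0.0036  0.9994] deg 179.9 dp [ 0.748 -3.859 -0.055]
```

View pics/scene2.png

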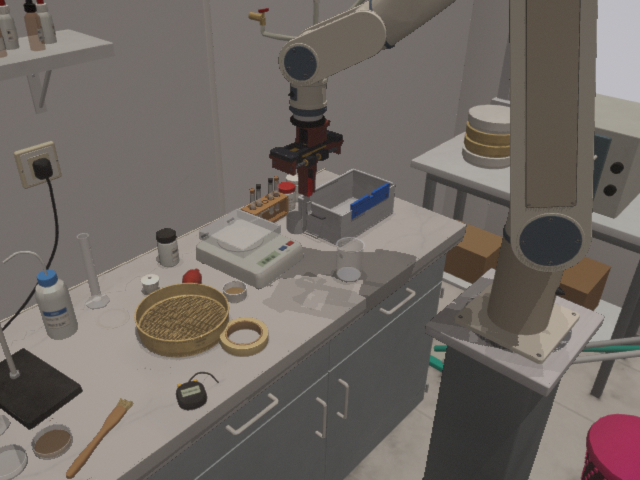

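The scene view shows the dipper held upright, with its red grip at about (308,183) and clear of everything. Transferring it over the tank.

jog_arm --steps '[{"dp": [0.0, -0.25, 0], "turn": [-0.002, 0.001, 0], "claw": 0}, {"dp": [0.0, -0.6, 0], "turn": [-0.002, 0.001, 0], "claw": 0}, {"dp": [0.1, -0.97, 0], "turn": [-0.002, 0.001, 0], "claw": 0}, {"dp": [0.1, -0.97, 0], "turn": [-0.002, 0.001, 0], "claw": 0}]'

```text
t: 5.67
ee_pos: [461.5, 159.9, 266.1]
orientation: [-1.2, -1.224, 1.225]
ft_force: [0.5, -0.6, -1.0]
width: 15.6
```

jog_arm --steps '[{"dp": [0.0, -0.35, 0], "turn": [0, 0, 0], "claw": 0}, {"dp": [0.1, -0.7, 0], "turn": [0, 0, 0], "claw": 0}, {"dp": [0.2, -0.97, 0], "turn": [0, 0, 0], "claw": 0}, {"dp": [0.2, -0.97, 0], "turn": [0, 0, 0], "claw": 0}]'

```text
t: 6.0
ee_pos: [478.5, 79.9, 266.1]
orientation: [-1.203, -1.221, 1.222]
ft_force: [0.4, 0.9, -1.2]
width: 15.7
```

jog_arm --steps '[{"dp": [0.1, -0.35, 0], "turn": [0, 0, 0], "claw": 0}, {"dp": [0.2, -0.7, 0], "turn": [0, 0, 0], "claw": 0}, {"dp": [0.25, -0.97, 0], "turn": [0, 0, 0], "claw": 0}, {"dp": [0.25, -0.97, 0], "turn": [0, 0, 0], "claw": 0}]'

```text
t: 6.33
ee_pos: [499.3, 0.4, 265.9]
orientation: [-1.205, -1.218, 1.22]
ft_force: [-0.2, 0.7, -1.4]
width: 15.9
```

```bash
python3 -c "
from h import *
plan([512.7,-68,264],91.3)"
```

```text
t 6.33 p [4.993e+02 4.000e-01 2.659e+02] F [-0.17  0.69 -1.43] M [ 0.03 -0.   -0.  ] w 15.9 jawyaw 90.73 axis [ 9.0e-04 -2.1e-03 -1.0e+00]
yaw 91.3 turn [0.0007 0.0003 0.0032] deg 0.6 dp [ 0.168 -0.855 -0.024]
yaw 271.3 turn [ 5.000e-04 -1.100e-03 -9.968e-01] deg 179.4 dp [ 0.168 -0.855 -0.024]
```

jog_arm --steps '[{"dp": [0.1, -0.35, 0], "turn": [0.0007, 0.0003, 0.0032], "claw": 0}, {"dp": [0.161, -0.7, 0], "turn": [0.0007, 0.0003, 0.0032], "claw": 0}, {"dp": [0.161, -0.855, 0], "turn": [0.0007, 0.0003, 0.0032], "claw": 0}, {"dp": [0.161, -0.855, 0], "turn": [0.0007, 0.0003, 0.0032], "claw": 0}, {"dp": [0.161, -0.855, 0], "turn": [0.0007, 0.0003, 0.0032], "claw": 0}]'

```text
t: 6.75
ee_pos: [511.8, -67.2, 265.6]
orientation: [-1.198, -1.225, 1.224]
ft_force: [0.5, -0.0, -1.8]
width: 15.9
```

jog_arm --steps '[{"dp": [0, 0, -0.25], "turn": [0, 0, 0], "claw": 0}, {"dp": [0, 0, -0.55], "turn": [0, 0, 0], "claw": 0}, {"dp": [0, 0, -0.8], "turn": [0, 0, 0], "claw": 0}, {"dp": [0, 0, -0.95], "turn": [0, 0, 0], "claw": 0}, {"dp": [0, 0, -0.95], "turn": [0, 0, 0], "claw": 0}, {"dp": [0, 0, -0.95], "turn": [0, 0, 0], "claw": 0}]'

```text
t: 7.25
ee_pos: [511.4, -65.7, 189.4]
orientation: [-1.196, -1.224, 1.225]
ft_force: [-0.7, -0.1, -1.2]
width: 15.8
```

```bash
python3 -c "
from h import *
plan([512.2,-68,180],91.3); d=grab('scene','scene3');t=grab('top','top3')
a=d['img'][120:270,280:440,::-1];b=t['img'][130:250,370:550,::-1]
cv2.imwrite('pics/c3.png',np.hstack([cv2.resize(a,(400,375),interpolation=2),cv2.resize(b,(400,375))]))"
```

```text
t 7.25 p [511.4 -65.7 189.4] F [-0.71 -0.12 -1.16] M [-0.04  0.05  0.01] w 15.8 jawyaw 91.26 axis [-0.0022  0.0015 -1.    ]
yaw 91.3 turn [-0.0005 -0.0007  0.0002] deg 0.2 dp [ 0.01  -0.028 -0.117]
yaw 271.3 turn [-1.100e-03  8.000e-04 -9.998e-01] deg 180.0 dp [ 0.01  -0.028 -0.117]
```

View pics/c3.png

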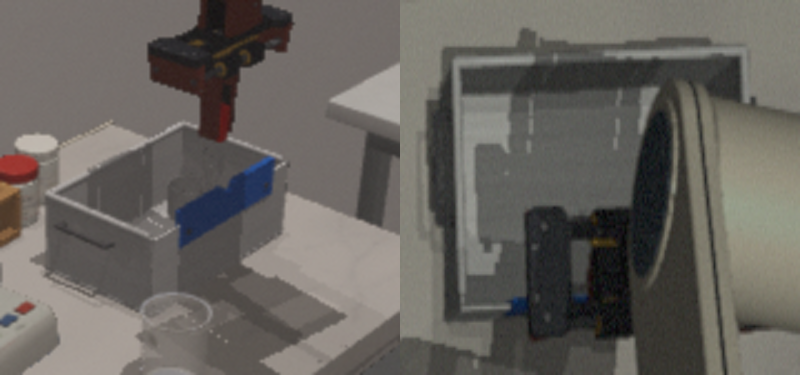

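```bash
python3 -c "
from h import *
d=dict(np.load('pics/scene3.npz'));a=d['img'][155:225,335:405,::-1]
a=cv2.convertScaleAbs(a,alpha=1.8);cv2.imwrite('pics/c3b.png',cv2.resize(a,(590,590),interpolation=2))
w=world(d)
f=240/np.tan(np.radians(float(d['fovy']))/2)
for P in([511.4,-65.7,166,1],[502.4,-65.7,140,1],[512,-68,118,1],[543,-66,118,1]):
  q=d['camera_from_world']@P; print(q[:2]/q[2]*f+[d['cx'],d['cy']])
np.set_printoptions(linewidth=250,suppress=True)
c=w[155:225,335:405]
m=(c[...,2]>125)&(c[...,2]<185)
P=c[m]
for lo in range(125,190,6):
  k=P[(P[:,2]>=lo)&(P[:,2]<lo+6)]
  if len(k): print(lo,len(k),np.percentile(k,[5,50,95],axis=0).round(0).tolist())
"
```

```text
[365.17521625 180.71257159]
[367.18230664 190.13042537]
[364.48286186 195.7810976 ]
[355.39641596 192.54670481]
125 7 [[515.0, -73.0, 127.0], [517.0, -67.0, 128.0], [519.0, -59.0, 130.0]]
131 10 [[507.0, -74.0, 131.0], [517.0, -62.0, 134.0], [520.0, -57.0, 136.0]]
137 12 [[498.0, -75.0, 138.0], [503.0, -63.0, 141.0], [520.0, -57.0, 143.0]]
143 15 [[499.0, -72.0, 143.0], [504.0, -62.0, 146.0], [518.0, -57.0, 148.0]]
149 15 [[498.0, -71.0, 150.0], [503.0, -61.0, 152.0], [518.0, -53.0, 154.0]]
155 14 [[501.0, -73.0, 155.0], [504.0, -63.0, 157.0], [518.0, -58.0, 160.0]]
161 13 [[499.0, -72.0, 162.0], [503.0, -63.0, 164.0], [518.0, -57.0, 166.0]]
167 18 [[501.0, -73.0, 167.0], [507.0, -61.0, 170.0], [517.0, -58.0, 173.0]]
173 9 [[503.0, -71.0, 174.0], [508.0, -64.0, 177.0], [514.0, -56.0, 179.0]]
179 4 [[505.0, -64.0, 180.0], [506.0, -61.0, 181.0], [511.0, -55.0, 181.0]]
```

View pics/c3b.png

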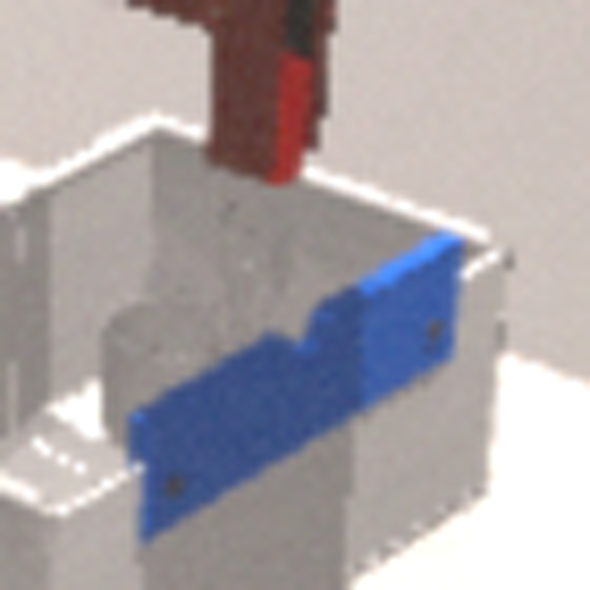

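```bash
python3 -c "
from h import *
for n in('scene0','scene1','scene3'):
  d=dict(np.load('pics/%s.npz'%n));w=world(d);im=d['img'].astype(int)
  m=(im[...,2]>70)&(im[...,2]>im[...,0]*1.8)&(w[...,2]>60)&(w[...,2]<125)&(abs(w[...,0]-512)<25)&(abs(w[...,1]+94)<100)
  P=w[m]; f=P[(P[:,2]<112)]
  # near face: x+0.0239*(y+92)
  k=f[:,0]+.0239*(f[:,1]+92); print(n,m.sum(),'face x@-92',np.percentile(k,[10,50,90]).round(1),'std/sqrt',k.std()/len(k)**.5,'y',P[:,1].min().round(),P[:,1].max().round(),'z',P[:,2].max().round(1))
d=dict(np.load('pics/scene3.npz'));w=world(d);
m=(w[...,2]>138)&(w[...,2]<162)&(abs(w[...,0]-508)<12)&(abs(w[...,1]+65)<8)
P=w[m];print(np.c_[P].round(0).tolist())
"
```

```text
scene0 549 face x@-92 [505.1 507.8 510.6] std/sqrt 0.10738234329697793 y -185.0 1.0 z 120.6
scene1 550 face x@-92 [505.  508.  510.9] std/sqrt 0.11281894929190002 y -185.0 1.0 z 122.7
scene3 519 face x@-92 [505.3 507.8 510.7] std/sqrt 0.10976802915504967 y -188.0 -2.0 z 122.5
[[517.0, -63.0, 161.0], [517.0, -59.0, 159.0], [517.0, -64.0, 158.0], [515.0, -65.0, 158.0], [517.0, -59.0, 156.0], [516.0, -62.0, 156.0], [519.0, -72.0, 151.0], [504.0, -61.0, 160.0], [504.0, -65.0, 159.0], [503.0, -69.0, 158.0], [502.0, -72.0, 157.0], [518.0, -61.0, 152.0], [515.0, -62.0, 153.0], [516.0, -68.0, 150.0], [504.0, -61.0, 157.0], [499.0, -58.0, 160.0], [502.0, -68.0, 155.0], [501.0, -71.0, 154.0], [517.0, -61.0, 150.0], [514.0, -60.0, 151.0], [517.0, -70.0, 146.0], [502.0, -58.0, 156.0], [502.0, -63.0, 154.0], [503.0, -69.0, 152.0], [500.0, -69.0, 153.0], [519.0, -58.0, 147.0], [517.0, -61.0, 146.0], [515.0, -62.0, 147.0], [501.0, -57.0, 153.0], [499.0, -59.0, 154.0], [504.0, -71.0, 147.0], [518.0, -57.0, 144.0], [517.0, -61.0, 143.0], [514.0, -61.0, 144.0], [518.0, -72.0, 139.0], [501.0, -58.0, 150.0], [502.0, -63.0, 148.0], [500.0, -65.0, 148.0], [518.0, -58.0, 141.0], [514.0, -62.0, 141.0], [499.0, -59.0, 147.0], [500.0, -66.0, 144.0], [499.0, -69.0, 143.0], [501.0, -62.0, 142.0], [498.0, -64.0, 143.0], [500.0, -61.0, 140.0], [497.0, -62.0, 140.0]]
```

The lip's near face is at about x=502 and the strap at about 517, with the rail at 507.5-515.5 between them. The hook straddles the rail, so I'll lower slowly and watch the forces.

jog_arm --steps '[{"dp": [0.005, 0, -0.1], "turn": [-0.0005, -0.0007, 0], "claw": 0}, {"dp": [0.005, 0, -0.2], "turn": [-0.0005, -0.0007, 0], "claw": 0}, {"dp": [0.005, 0, -0.25], "turn": [-0.0005, -0.0007, 0], "claw": 0}, {"dp": [0.005, 0, -0.28], "turn": [-0.0005, -0.0007, 0], "claw": 0}, {"dp": [0.005, 0, -0.3], "turn": [-0.0005, -0.0007, 0], "claw": 0}]'

```text
t: 7.77
ee_pos: [512.4, -66.4, 166.0]
orientation: [-1.201, -1.226, 1.225]
ft_force: [-0.5, -0.3, -1.4]
width: 15.7
```

jog_arm --steps '[{"dp": [0, 0, -0.06], "turn": [0, 0, 0], "claw": 0}, {"dp": [0, 0, -0.12], "turn": [0, 0, 0], "claw": 0}, {"dp": [0, 0, -0.16], "turn": [0, 0, 0], "claw": 0}, {"dp": [0, 0, -0.18], "turn": [0, 0, 0], "claw": 0}, {"dp": [0, 0, -0.18], "turn": [0, 0, 0], "claw": 0}]'

```text
t: 8.18
ee_pos: [512.2, -66.4, 151.0]
orientation: [-1.2, -1.225, 1.225]
ft_force: [0.3, 0.0, -1.5]
width: 15.8
```

```bash
python3 -c "
from h import *
plan([511.7,-65.7,141.6],91.3)"
```

```text
t 8.18 p [512.2 -66.4 151. ] F [ 0.26  0.04 -1.48] M [-0.02  0.03 -0.01] w 15.8 jawyaw 91.22 axis [ 9.e-04 -3.e-04 -1.e+00]
yaw 91.3 turn [0.0001 0.0003 0.0004] deg 0.1 dp [-0.006  0.009 -0.118]
yaw 271.3 turn [ 4.000e-04 -2.000e-04 -9.996e-01] deg 179.9 dp [-0.006  0.009 -0.118]
```

jog_arm --steps '[{"dp": [-0.005, 0, -0.03], "turn": [0, 0, 0], "claw": 0}, {"dp": [-0.005, 0, -0.06], "turn": [0, 0, 0], "claw": 0}, {"dp": [-0.005, 0, -0.08], "turn": [0, 0, 0], "claw": 0}, {"dp": [-0.005, 0, -0.1], "turn": [0, 0, 0], "claw": 0}, {"dp": [-0.005, 0, -0.1], "turn": [0, 0, 0], "claw": 0}]'

```text
t: 8.6
ee_pos: [511.6, -66.4, 142.8]
orientation: [-1.2, -1.225, 1.225]
ft_force: [0.4, -0.2, -0.6]
width: 15.9
```

jog_arm --steps '[{"dp": [0, 0, -0.01], "turn": [0, 0, 0], "claw": 0}, {"dp": [0, 0, -0.015], "turn": [0, 0, 0], "claw": 0}, {"dp": [0, 0, -0.015], "turn": [0, 0, 0], "claw": 0}]'

```text
t: 8.85
ee_pos: [511.6, -66.4, 141.5]
orientation: [-1.199, -1.225, 1.225]
ft_force: [0.1, 0.6, -1.5]
width: 16.1
```

jog_arm --steps '[{"dp": [0, 0, -0.01], "turn": [0, 0, 0], "claw": 0}, {"dp": [0, 0, -0.015], "turn": [0, 0, 0], "claw": 0}, {"dp": [0, 0, -0.015], "turn": [0, 0, 0], "claw": 0}]'

```text
t: 9.1
ee_pos: [511.7, -66.4, 140.4]
orientation: [-1.2, -1.225, 1.225]
ft_force: [0.3, -0.7, 1.3]
width: 15.9
```

jog_arm --steps '[{"dp": [0, 0, 0], "turn": [0, 0, 0], "claw": 0}, {"dp": [0, 0, 0], "turn": [0, 0, 0], "claw": 0}]'

```text
t: 9.27
ee_pos: [511.7, -66.4, 140.5]
orientation: [-1.2, -1.225, 1.225]
ft_force: [0.0, 0.3, -0.1]
width: 16.0
```

jog_arm --steps '[{"dp": [0, 0, -0.008], "turn": [0, 0, 0], "claw": 0}, {"dp": [0, 0, -0.012], "turn": [0, 0, 0], "claw": 0}, {"dp": [0, 0, -0.012], "turn": [0, 0, 0], "claw": 0}]'

```text
t: 9.52
ee_pos: [511.7, -66.3, 139.6]
orientation: [-1.2, -1.225, 1.225]
ft_force: [-1.4, 0.0, 1.2]
width: 15.8
```

jog_arm --steps '[{"dp": [0, 0, 0], "turn": [0, 0, 0], "claw": 0}, {"dp": [0, 0, 0], "turn": [0, 0, 0], "claw": 0}]'

```text
t: 9.68
ee_pos: [511.8, -66.4, 139.7]
orientation: [-1.2, -1.225, 1.225]
ft_force: [-0.8, 0.1, 2.3]
width: 15.9
```

Riding on the rail with about 3.5 N net. Sliding towards -y.

jog_arm --steps '[{"dp": [0.001, -0.04, 0], "turn": [0, 0, 0], "claw": 0}, {"dp": [0.002, -0.08, 0], "turn": [0, 0, 0], "claw": 0}, {"dp": [0.003, -0.12, 0], "turn": [0, 0, 0], "claw": 0}, {"dp": [0.004, -0.15, 0], "turn": [0, 0, 0], "claw": 0}, {"dp": [0.004, -0.15, 0], "turn": [0, 0, 0], "claw": 0}]'

```text
t: 10.1
ee_pos: [512.2, -79.0, 139.7]
orientation: [-1.2, -1.225, 1.225]
ft_force: [-0.0, -1.2, 2.2]
width: 16.1
```

jog_arm --steps '[{"dp": [0.001, -0.03, 0], "turn": [0, 0, 0], "claw": 0}, {"dp": [0.001, -0.06, 0], "turn": [0, 0, 0], "claw": 0}, {"dp": [0.002, -0.08, 0], "turn": [0, 0, 0], "claw": 0}, {"dp": [0.002, -0.1, 0], "turn": [0, 0, 0], "claw": 0}, {"dp": [0.002, -0.1, 0], "turn": [0, 0, 0], "claw": 0}]'

```text
t: 10.52
ee_pos: [512.4, -87.3, 139.7]
orientation: [-1.201, -1.225, 1.225]
ft_force: [-0.4, 0.6, 2.0]
width: 15.8
```

Now fine steps of about 1.5 mm.

jog_arm --steps '[{"dp": [0, -0.015, 0], "turn": [0, 0, 0], "claw": 0}, {"dp": [0, -0.025, 0], "turn": [0, 0, 0], "claw": 0}, {"dp": [0, -0.025, 0], "turn": [0, 0, 0], "claw": 0}]'

```text
t: 10.77
ee_pos: [512.4, -89.6, 139.7]
orientation: [-1.201, -1.225, 1.225]
ft_force: [-0.3, 0.0, 1.4]
width: 15.5
```

jog_arm --steps '[{"dp": [0, -0.01, 0], "turn": [0, 0, 0], "claw": 0}, {"dp": [0, -0.02, 0], "turn": [0, 0, 0], "claw": 0}, {"dp": [0, -0.02, 0], "turn": [0, 0, 0], "claw": 0}]'

```text
t: 11.02
ee_pos: [512.3, -91.5, 139.5]
orientation: [-1.201, -1.225, 1.225]
ft_force: [0.5, -0.7, -0.8]
width: 15.6
```

jog_arm --steps '[{"dp": [0, -0.01, 0], "turn": [0, 0, 0], "claw": 0}, {"dp": [0, -0.02, 0], "turn": [0, 0, 0], "claw": 0}, {"dp": [0, -0.02, 0], "turn": [0, 0, 0], "claw": 0}]'

```text
t: 11.27
ee_pos: [512.1, -93.2, 139.4]
orientation: [-1.201, -1.224, 1.225]
ft_force: [0.5, -0.8, -1.2]
width: 15.4
```

jog_arm --steps '[{"dp": [0, -0.01, 0], "turn": [0, 0, 0], "claw": 0}, {"dp": [0, -0.02, 0], "turn": [0, 0, 0], "claw": 0}, {"dp": [0, -0.02, 0], "turn": [0, 0, 0], "claw": 0}]'

```text
t: 11.52
ee_pos: [512.0, -94.9, 139.3]
orientation: [-1.2, -1.224, 1.225]
ft_force: [-0.4, -0.5, -1.0]
width: 15.9
```

The vertical force fell to the free-hanging level from y≈-91.5, where the hook came over the notch. Lowering gently into it.

jog_arm --steps '[{"dp": [0.003, 0.006, -0.01], "turn": [0, 0, 0], "claw": 0}, {"dp": [0.003, 0.006, -0.025], "turn": [0, 0, 0], "claw": 0}, {"dp": [0.003, 0.006, -0.04], "turn": [0, 0, 0], "claw": 0}, {"dp": [0.003, 0.006, -0.04], "turn": [0, 0, 0], "claw": 0}]'

```text
t: 11.85
ee_pos: [512.1, -94.3, 135.8]
orientation: [-1.2, -1.224, 1.226]
ft_force: [0.2, -0.7, -1.0]
width: 15.9
```

jog_arm --steps '[{"dp": [0, 0, -0.01], "turn": [0, 0, 0], "claw": 0}, {"dp": [0, 0, -0.025], "turn": [0, 0, 0], "claw": 0}, {"dp": [0, 0, -0.025], "turn": [0, 0, 0], "claw": 0}]'

```text
t: 12.1
ee_pos: [511.9, -94.3, 133.6]
orientation: [-1.2, -1.224, 1.226]
ft_force: [0.2, -1.1, -1.3]
width: 15.9
```

```bash
python3 -c "
from h import *
st()"
```

```text
t 12.1 p [511.9 -94.3 133.6] F [ 0.18 -1.07 -1.32] M [ 0.02  0.01 -0.  ] w 15.9 jawyaw 91.21 axis [-4.0e-04 -1.2e-03 -1.0e+00]
```

jog_arm --steps '[{"dp": [0, 0.002, -0.01], "turn": [0, 0, 0], "claw": 0}, {"dp": [0, 0.002, -0.02], "turn": [0, 0, 0], "claw": 0}, {"dp": [0, 0.002, -0.02], "turn": [0, 0, 0], "claw": 0}]'

```text
t: 12.35
ee_pos: [511.8, -94.1, 131.8]
orientation: [-1.199, -1.224, 1.226]
ft_force: [-0.5, -0.1, -0.9]
width: 15.6
```

jog_arm --steps '[{"dp": [0, 0, -0.006], "turn": [0, 0, 0], "claw": 0}, {"dp": [0, 0, -0.012], "turn": [0, 0, 0], "claw": 0}, {"dp": [0, 0, -0.012], "turn": [0, 0, 0], "claw": 0}]'

```text
t: 12.6
ee_pos: [511.8, -94.1, 130.8]
orientation: [-1.199, -1.224, 1.226]
ft_force: [0.2, 0.6, 0.6]
width: 15.8
```

jog_arm --steps '[{"dp": [0, 0, -0.006], "turn": [0, 0, 0], "claw": 0}, {"dp": [0, 0, -0.012], "turn": [0, 0, 0], "claw": 0}, {"dp": [0, 0, -0.012], "turn": [0, 0, 0], "claw": 0}]'

```text
t: 12.85
ee_pos: [511.9, -94.1, 129.9]
orientation: [-1.2, -1.224, 1.226]
ft_force: [-0.8, 1.0, 2.3]
width: 15.8
```

```bash
python3 -c "
from h import *
st()"
```

```text
t 12.85 p [511.9 -94.1 129.9] F [-0.76  0.98  2.35] M [ 0.08  0.21 -0.03] w 15.8 jawyaw 91.21 axis [-6.0e-04 -1.2e-03 -1.0e+00]
```

Floor contact came at TCP z≈131, which is 10.3 mm below the riding height, so the hook is fully home. Easing off the load and opening gradually.

jog_arm --steps '[{"dp": [0, 0, 0.012], "turn": [0, 0, 0], "claw": 0}, {"dp": [0, 0, 0.012], "turn": [0, 0, 0], "claw": 0}, {"dp": [0, 0, 0.012], "turn": [0, 0, 0], "claw": 0.19}, {"dp": [0, 0, 0.012], "turn": [0, 0, 0], "claw": 0.21}, {"dp": [0, 0, 0.012], "turn": [0, 0, 0], "claw": 0.23}, {"dp": [0, 0, 0.012], "turn": [0, 0, 0], "claw": 0.26}, {"dp": [0, 0, 0.012], "turn": [0, 0, 0], "claw": 0.3}, {"dp": [0, 0, 0.012], "turn": [0, 0, 0], "claw": 0.4}, {"dp": [0, 0, 0.012], "turn": [0, 0, 0], "claw": 0.5}, {"dp": [0, 0, 0.012], "turn": [0, 0, 0], "claw": 0.6}, {"dp": [0, 0, 0.012], "turn": [0, 0, 0], "claw": 0.7}, {"dp": [0, 0, 0.012], "turn": [0, 0, 0], "claw": 0.7}]'

```text
t: 13.85
ee_pos: [511.9, -94.1, 130.9]
orientation: [-1.2, -1.224, 1.226]
ft_force: [-0.2, -1.2, 0.2]
width: 56.3
```

```bash
python3 -c "
from h import *
st(); d=grab('scene','scene4')
a=d['img'][145:225,325:405,::-1]
a=cv2.convertScaleAbs(a,alpha=1.8);cv2.imwrite('pics/c4.png',cv2.resize(a,(590,590),interpolation=2))"
```

```text
t 13.85 p [511.9 -94.1 130.9] F [-0.17 -1.21  0.21] M [ 0.02  0.01 -0.03] w 56.3 jawyaw 91.21 axis [-6.0e-04 -1.2e-03 -1.0e+00]
```

View pics/c4.png

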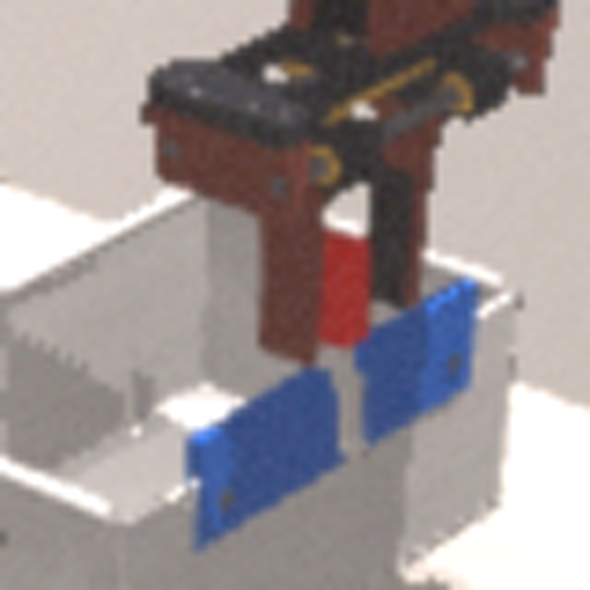

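The view shows the dipper hanging with the lip in front of the rail at about (350,410) and the hook seated in the notch. The red grip at (345,290) is upright between the open fingers. Retreating straight up.

jog_arm --steps '[{"dp": [0, 0, 0.1], "turn": [0, 0, 0], "claw": 0.7}, {"dp": [0, 0, 0.25], "turn": [0, 0, 0], "claw": 0.7}, {"dp": [0, 0, 0.5], "turn": [0, 0, 0], "claw": 0.7}, {"dp": [0, 0, 0.75], "turn": [0, 0, 0], "claw": 0.7}, {"dp": [0, 0, 1], "turn": [0, 0, 0], "claw": 0.7}, {"dp": [0, 0, 1], "turn": [0, 0, 0], "claw": 0.7}]'

```text
t: 14.4
ee_pos: [514.2, -94.6, 215.1]
orientation: [-1.205, -1.228, 1.224]
ft_force: [0.2, -0.8, -0.0]
width: 61.6
```

jog_arm --steps '[{"dp": [-0.3, 0.3, 0.4], "turn": [0, 0, 0], "claw": 0.7}, {"dp": [-0.6, 0.6, 0.7], "turn": [0, 0, 0], "claw": 0.7}, {"dp": [-1, 1, 0.7], "turn": [0, 0, 0], "claw": 0.7}, {"dp": [-1, 1, 0.7], "turn": [0, 0, 0], "claw": 0.7}, {"dp": [-1, 1, 0.7], "turn": [0, 0, 0], "claw": 0.7}]'

```text
t: 14.82
ee_pos: [432.5, -13.3, 271.4]
orientation: [-1.205, -1.23, 1.225]
ft_force: [-0.0, -0.5, 0.3]
width: 61.3
```

jog_arm --steps '[{"dp": [0, 0.4, 0], "turn": [0, 0, 0], "claw": 0.7}, {"dp": [0, 0.8, 0], "turn": [0, 0, 0], "claw": 0.7}, {"dp": [0, 1, 0], "turn": [0, 0, 0], "claw": 0.7}, {"dp": [0, 1, 0], "turn": [0, 0, 0], "claw": 0.7}, {"dp": [0, 1, 0], "turn": [0, 0, 0], "claw": 0.7}]'

```text
t: 15.23
ee_pos: [433.2, 66.6, 270.8]
orientation: [-1.204, -1.23, 1.227]
ft_force: [-0.2, -0.6, -0.5]
width: 61.9
```

```bash
python3 -c "
from h import *
st(); d=grab('scene','scene5');t=grab('top','top5')
a=d['img'][140:230,320:410,::-1];b=t['img'][130:250,370:550,::-1]
a=cv2.convertScaleAbs(a,alpha=1.8);cv2.imwrite('pics/c5.png',np.hstack([cv2.resize(a,(400,400),interpolation=2),cv2.resize(b,(400,400),interpolation=2)]))
w=world(t);im=t['img'].astype(int);m=(im[...,0]>120)&(im[...,1]<70)&(abs(w[...,0]-512)<40)&(abs(w[...,1]+94)<40)
if m.any():
  P=w[m];print(np.median(P,0),len(P),P.min(0),P.max(0))
w=world(d);im=d['img'].astype(int);m=(im[...,0]>1.8*im[...,1])&(abs(w[...,0]-512)<30)&(abs(w[...,1]+94)<30)&(w[...,2]<180);P=w[m];print('scene',len(P),np.median(P,0),P.min(0),P.max(0))
"
```

```text
t 15.23 p [433.2  66.6 270.8] F [-0.18 -0.64 -0.47] M [0.05 0.06 0.02] w 61.9 jawyaw 91.44 axis [ 0.0057 -0.003  -1.    ]
[525.82131744 -91.11889565 166.3207121 ] 11 [522.29992437 -99.44209384 163.76284233] [526.17270254 -87.55839645 168.59682466]
scene 130 [509.32537389 -87.9591374  150.11768229] [ 497.9626084 -103.6967046  126.5323611] [526.42933774 -78.73806653 168.24349811]
```

View pics/c5.png

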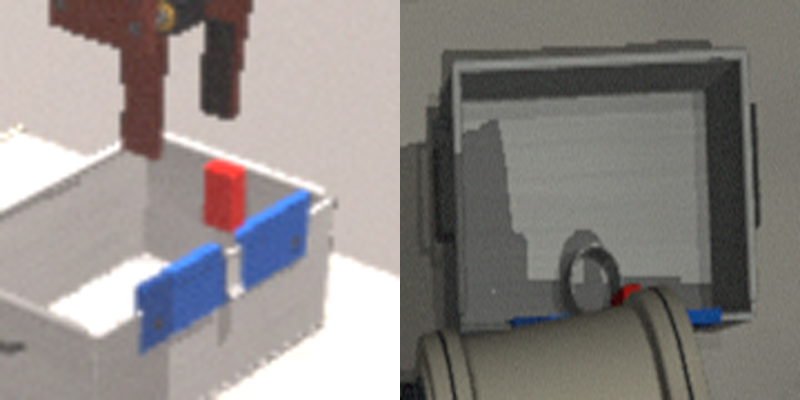

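View pics/scene5.png

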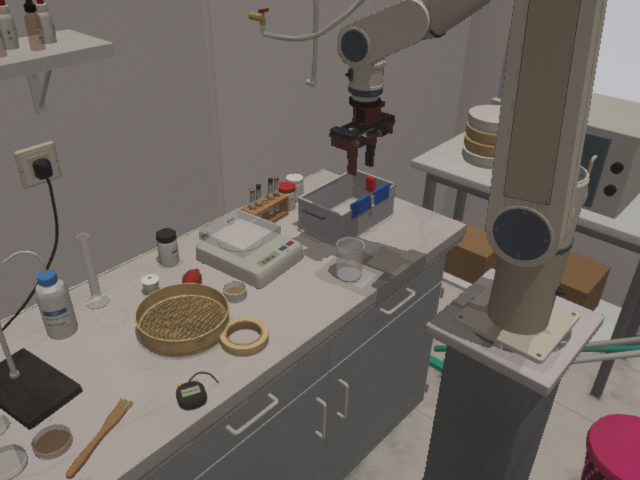

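jog_arm --steps '[{"dp": [-0.3, 0.4, 0], "turn": [0, 0, 0], "claw": 0.7}, {"dp": [-0.5, 0.8, 0], "turn": [0, 0, 0], "claw": 0.7}, {"dp": [-0.6, 1, 0], "turn": [0, 0, 0], "claw": 0.7}, {"dp": [-0.6, 1, 0], "turn": [0, 0, 0], "claw": 0.7}]'

```text
t: 15.67
ee_pos: [384.1, 146.6, 270.7]
orientation: [-1.203, -1.229, 1.226]
ft_force: [0.3, -0.0, -1.7]
width: 61.4
```

jog_arm --steps '[{"dp": [-0.1, 0.4, 0], "turn": [0, 0, 0], "claw": 0.7}, {"dp": [-0.1, 0.8, 0], "turn": [0, 0, 0], "claw": 0.7}, {"dp": [-0.1, 1, 0], "turn": [0, 0, 0], "claw": 0.7}, {"dp": [-0.1, 1, 0], "turn": [0, 0, 0], "claw": 0.7}, {"dp": [-0.1, 1, 0], "turn": [0, 0, 0], "claw": 0.7}]'

```text
t: 16.08
ee_pos: [376.7, 225.9, 270.5]
orientation: [-1.204, -1.229, 1.228]
ft_force: [-0.6, -0.1, 0.0]
width: 61.2
```

```bash
python3 -c "
from h import *
st(); t=grab('top','top6');d=grab('scene','scene6')
b=t['img'][130:310,150:550,::-1]
cv2.imwrite('pics/c6.png',cv2.resize(b,(800,360),interpolation=2))
for n,t in(('top',t),('scene',d)):
  w=world(t);im=t['img'].astype(int);m=(im[...,0]>1.8*im[...,1])&(im[...,0]>60)&(abs(w[...,0]-512)<40)&(abs(w[...,1]+94)<40)&(w[...,2]<180)&(w[...,2]>120)
  P=w[m];print(n,len(P))
  for lo in range(120,175,10):
    k=P[(P[:,2]>=lo)&(P[:,2]<lo+10)]
    if len(k)>3: print(lo,len(k),k.mean(0).round(1),k.min(0).round(1),k.max(0).round(1))
"
```

```text
t 16.08 p [376.7 225.9 270.5] F [-0.56 -0.13  0.03] M [0.03 0.02 0.02] w 61.2 jawyaw 91.42 axis [ 0.0049 -0.0035 -1.    ]
top 126
140 4 [504.1 -89.9 146.6] [503.4 -94.  144.2] [505.3 -87.8 149.2]
150 5 [504.  -93.1 155.4] [503.2 -96.5 150.4] [504.6 -89.6 159.4]
160 109 [516.1 -93.  166. ] [ 504.1 -101.7  160.7] [528.3 -85.7 169.8]
170 6 [517.3 -90.5 170.4] [507.2 -93.3 170.2] [525.6 -88.2 170.6]
scene 132
120 6 [508.2 -89.1 128.1] [502.2 -98.1 126.3] [516.1 -84.9 129.9]
130 31 [509.8 -87.4 134.7] [499.1 -97.6 130.1] [521.4 -76.  139.9]
140 30 [510.9 -89.  144.7] [ 499.7 -103.3  140. ] [527.4 -81.3 150. ]
150 30 [510.7 -87.3 155.2] [499.3 -99.7 150.3] [525.3 -80.8 160. ]
160 35 [511.6 -90.3 164.8] [ 502.5 -101.5  160.2] [525.8 -82.6 169.6]
```

View pics/c6.png

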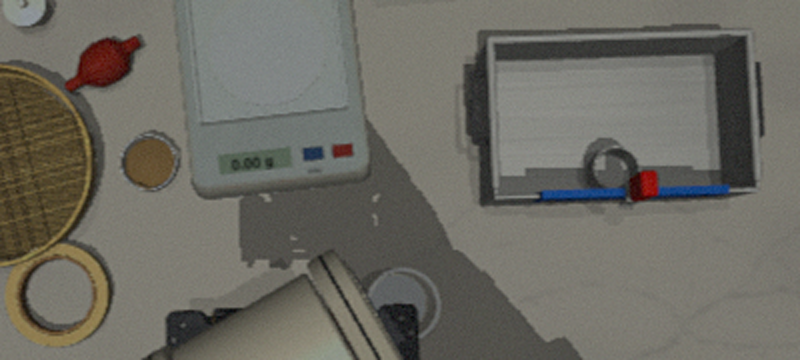

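The dipper hangs in the notch with its cup inside the tank, at (610,165) in the crop. The red grip is at (645,185). The tin, tape and beaker are in place. Handing in.

```bash
python3 -c "
from h import *
print(ctrl.close_job())"
```

```text
the job is handed in; nothing more can be done
None
```

The dipper is hanging on the blue rail with its hook in the notch and its cup inside the tank. I handed the job in at about 16 s; no verdict is given.

**What I did:** I pinched the red grip across its 16 mm sides (15.7 mm read). I carried the dipper upright over the tank and set the hook on the rail about 28 mm to the +y side of the notch. I then slid it along with about 3.5 N net. The vertical force fell to the dipper's free weight at about y = -91.5. I lowered it there until it touched the notch floor, about 10.3 mm below riding height. Readings in contact stayed below about 4 N. I eased off the load before opening and then backed away.

**Last checks:**
- **Seating:** The grip's top is at about z = 166–168 mm. That puts the crown at about 107 mm, which agrees with fully home.
- **Lean:** The top camera puts the grip's top about 4 mm further into the tank than when held, a lean of roughly 3–4°. I take this to be the cup's weight using up the hook's free play. The scene camera shows no clear lean.
- **Bystanders:** The tin and the tape look unmoved. The beaker was partly hidden by the arm in the last top view, but it was standing in the scene view and nothing touched it. I compared these by eye only, not by measurement.

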